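# Hold a gloss meter flush on a tilted glaze test tile

### The job

Draw the gloss meter straight out of its dock along the rails, then take it to the glaze test tile clamped on the tilting stand and set its flat base down flush on the tile, centred on the green patch and with its length running up and down the slope, feeling for the tile's angle so that no light gets in under either end or side. Finish while still holding it there with a light push for the reading: do not let go, do not shove the stand or the tile out of position, and leave the other things on the bench alone.

Things in the scene. Friction and masses are not known exactly. Their poses are not given: they have to be found in the camera images.
- meter: Hand-held gloss meter, 0.35 kg: blue oblong body 112 x 46 mm, 5 to 55 mm above its underside; white top shell with display and orange key up to 64 mm; black flat light-seal skirt 120 x 58 x 5 mm round its foot. Origin: centre of the flat underside (measuring window). x: along its length (display end +x), y: across, z: out of the top. Starts home in the dock, axes parallel to the dock's.
- meter_grip (a point): Point in the middle of the meter's body, 42 mm above its underside on its z axis; same axes. Grip here across the 46 mm width (along y); pads may touch from 25 to 55 mm above the underside.
- dock: Grey calibration dock fixed to the bench, 140 x 86 mm. Origin: centre of its underside; x from the open entry end (-x, nearer the robot) to the closed back, y across, z up. Its floor is 10 mm above the origin; the meter rests on it, the two origins in line at the start. Guides beside the front half are 16 mm high, the back stop 26 mm.
- dock_lips (a point): Front end of the dock's lips, mid-way between them, 21 mm above the bench (lip tops); same axes as the dock. From here 66 mm towards +x, lips 4 mm thick, 50 mm apart, cover the meter's skirt (2 mm clear above and beside it): the meter cannot be lifted until slid about 60 mm towards -x; 75 mm is clear.
- tile (a point): White glazed test tile 180 x 120 x 8 mm, green patch 60 x 60 mm at its middle, clamped on the stand's tilting plate; rigid. Origin: centre of the upper face (and patch), 50 to 90 mm above the bench. x: up the slope (180 mm; low edge towards the robot), y: across, z: normal out of the face. Two steel clips grip its side edges at x = -46 mm, 9 mm onto the face and 5 mm above it.
- stand: Grey base of the tilting stand, 220 x 206 x 10 mm, fixed to the bench, carrying plate and tile. Origin: centre of its underside; x towards the raised edge of the plate, z up. Hinge axis along y, at x = -100 mm, 22 mm up; slotted steel sectors, up to 95 mm high, stand at y = +-86 mm, black clamp knobs outside them. The plate is clamped at some 0.18 to 0.52 rad from level; not to be changed.
- bowl: Bystander: dark red bowl, 140 mm across, 75 mm high. Origin: centre of its underside.
- glaze_jar: Bystander: green jar with a white lid, 68 mm across, 85 mm high. Origin: centre of its underside.
- loop_tool: Bystander: trimming tool with a wooden handle and a wire loop, lying on the bench, 180 mm long along its x, 18 mm high. Origin: on the bench under its middle.
There are look-alikes about, which are no part of the job. Of the things that look like the dock, the middle-sized one is meant.

How it is judged:
By the outcome, as a careful person would: the job done as asked, in the order asked, and still so for the second after the job is handed in, while the arm keeps its last pose, push and grip.
It also fails if it takes over 54 s, if anything falls off the work surface, if the arm or the gripper's body presses on something with over 40 N, if the wrist force passes 120 N, or if a joint passes its speed limit or range.

### The arm

A 6-joint arm with a two-finger parallel gripper is mounted at the origin on the work surface. World frame = base frame: x ahead of the robot, y to its left, z up, the work surface at z = 0. Lengths are in m, angles in rad, forces in N, time in s.
With the tool pointing down it reaches from about 0.35 to 0.725 m from the base axis. Payload 4.3 kg.
Tool frame: the origin (TCP) lies on the mounting face of the last link; the fingertips stand 173 mm ahead of it and the grasp point (between the pads) lies 155 mm ahead of it; z points along the fingers, y is the line along which they close (so a half turn about z gives the same grasp; the last joint's range is limited). The gripper opens to 85 mm and grips with 20 to 120 N. Pads are 22 mm wide; open, the fingers measure 114 mm over their backs; the gripper's body (76 mm by 85 mm) begins 54 mm behind the grasp point. The pads swing forward as they close: fully open they stand 13 mm farther back than shut.
Start: joints at [-1.418, 0.377, 0.081, 1.274, 0, 1.46], TCP at [0.149, -0.555, 0.405] pointing down, gripper open.
Joint ranges: [-2.72, 2.72], [-0.84, 1.66], [-1.02, 1.22], [-1.77, 2.12], [-1.37, 1.28], [-3.14, 3.14]. Speed limits (rad/s): [2.57, 2.57, 3.14, 3.14, 3.14, 3.14].

### API

Orientations are given as [roll, pitch, yaw] about the fixed x, y, z axes, in that order (R = Rz(yaw) Ry(pitch) Rx(roll)).
In Python, from station import status, viewer, job gives the robot as it stands. The module is installed in compiled form; this text tells all that it offers.
- The arm moves only by the tool arm_command, never from a script. Its argument "commands" is a list that holds one entry, the list of rows, each a list of 4 numbers: the shift along the tool's x, y, z in units of 25 mm (1.0 is 25 mm), then the turn about the tool's z in units of 8 degrees (1.0 is 8 degrees). A call has 1 to 10 rows; each row is the pose to reach, as a shift and turn from the pose commanded when the call began, along the tool's axes at that moment; what a row does not reach only later rows make up. A row lasts 1/10 s, in which the tool goes at most 50 mm and 8.59 degrees, less where a joint would pass 70% of its speed; a pose out of reach is approached as far as the arm can. A call with a gripper value outside its range is refused whole. "grip" is the finger opening in mm, from 0 to 85.4, set as the call begins (left out, the last holds). The fingers move at their own pace and stop on an object; "grip_force" is the grip in N (left out, the last holds). Time passes only in rows, so rows that repeat a pose let the fingers close. It gives the time, the measured TCP pose, the force, the opening and the grip force at its end, in the units of the state.
- status.observe(): the state, without advancing time (a new reading comes with each control period).
- viewer.get_image(name): name is "side" or "top"; returns the picture (480x640x3 uint8, blue, green, red); there is no depth.
- viewer.camera_info(name): a dict with "camera_matrix" (3x3 intrinsics, pixels), "extrinsics" (4x4, takes a point from world to camera coordinates). Camera axes: x right, y up, looking along -z (the intrinsics and any distortion apply to the point x, -y, -z); pixel columns grow to the right and rows downward; lengths in m; the calibration is good to about 2 mm. A picture is of the moment at which its call begins. camera_info takes no time and is no camera call.
- job.hand_in(): hands the job in; it is judged then, once.
The state is a dict: "time_s": time; "q": joint angles; "qvel": joint speeds; "joint_torque": joint torques, N m; "eef_pos": TCP position; "ee_rot": TCP orientation; "contact_force": force on the tool from outside, world axes, zero at the start; "moment": the same for the moment, N m; "gripper_width": finger opening in m; "grip_force": force on a finger pad.
Only numpy, scipy, OpenCV 4.12 (cv2) and the standard library are available. Lean on these libraries where they do the work, as an engineer would, in place of code of your own. Each camera call takes 0.05 s, during which the arm holds its last target. There are 200 camera calls.

## Working session

There is one attempt and no reset: what is moved stays moved. The work goes in short steps, Python scripts to look and compute and a tool call to move; the robot and the scene stay as the last step left them, time stands still between calls to the robot, and variables do not carry over. Pictures are saved under pics/ and viewed, at most 10 in all, crops included, and the job is handed in when it is done.

Besides the shell and the picture viewer there is one more tool, called after ">>>" by a JSON object that holds its "op" and its "data". arm_command: Moves the arm, as the interface text tells. Its arguments: {"type":"object","properties":{"commands":{"type":"array"},"grip":{"type":"number"},"grip_force":{"type":"number"}},"required":["commands"]}

```bash
mkdir -p pics
cat > h.py <<'E'
import numpy as np, cv2
from station import status, viewer, job
def cam(n):
    c=viewer.camera_info(n); return np.array(c["camera_matrix"]),np.array(c["extrinsics"]),c
def ray(n,u,v):
    K,E,_=cam(n); d=np.linalg.inv(K)@[u,v,1]; d=np.array([d[0],-d[1],-d[2]])
    R=E[:3,:3]; return -R.T@E[:3,3], R.T@d
def onz(n,u,v,z):
    o,d=ray(n,u,v); return o+d*(z-o[2])/d[2]
def proj(n,p):
    K,E,_=cam(n); q=E[:3,:3]@np.array(p)+E[:3,3]; q=K@[q[0],-q[1],-q[2]]; return q[:2]/q[2]
def tri(u1,u2,n1="side",n2="top"):
    a,d=ray(n1,*u1); b,e=ray(n2,*u2); s=np.linalg.lstsq(np.c_[d,-e],b-a,rcond=None)[0]
    p,q=a+s[0]*d,b+s[1]*e; return (p+q)/2, np.linalg.norm(p-q)
E
python3 - <<'E'
from h import *
for n in("side","top"):
    cv2.imwrite(f"pics/{n}0.png",viewer.get_image(n)); print(cam(n)[2])
print(status.observe())
E
```

```text
{'camera_matrix': array([[540.36191495,   0.        , 318.79646657],
       [  0.        , 540.36191495, 248.91234123],
       [  0.        ,   0.        ,   1.        ]]), 'extrinsics': array([[ 0.86881703, -0.4950573 , -0.00867382, -0.5039217 ],
       [ 0.34552977,  0.59366547,  0.72675339, -0.30330148],
       [-0.35463523, -0.63441278,  0.6868437 , -0.72928288],
       [ 0.        ,  0.        ,  0.        ,  1.        ]])}
{'camera_matrix': array([[580.45904897,   0.        , 311.18683726],
       [  0.        , 580.45904897, 244.33877162],
       [  0.        ,   0.        ,   1.        ]]), 'extrinsics': array([[-1.03428310e-03, -9.99812435e-01, -1.93397041e-02,
         8.12842452e-02],
       [ 9.93092445e-01, -3.29607692e-03,  1.17288245e-01,
        -6.12250307e-01],
       [-1.17329991e-01, -1.90848048e-02,  9.92909585e-01,
        -1.25806066e+00],
       [ 0.00000000e+00,  0.00000000e+00,  0.00000000e+00,
         1.00000000e+00]])}
{'time_s': 0.1, 'q': array([-1.41830212e+00,  3.78015517e-01,  7.97701491e-02,  1.27441094e+00,
        1.19947218e-05,  1.46051115e+00]), 'qvel': array([ 2.19763906e-05, -4.50048815e-04,  3.11853141e-03, -4.88931892e-04,
        1.25597903e-03,  7.39900962e-04]), 'joint_torque': array([ 1.37984429e-03, -4.64694536e+01,  2.70582211e+01,  1.20517457e-02,
       -1.28381234e-04,  2.93962700e-06]), 'eef_pos': array([ 0.14933977, -0.55498964,  0.40384358]), 'ee_rot': array([-3.13974529e+00, -2.16634700e-04,  2.62779178e-01]), 'contact_force': array([ 1.00664601,  0.49543563, -0.10737846]), 'moment': array([ 0.04035113, -0.02770465, -0.00262266]), 'grip_force': 0.0, 'gripper_width': 0.08524812717777616}
```

View pics/side0.png

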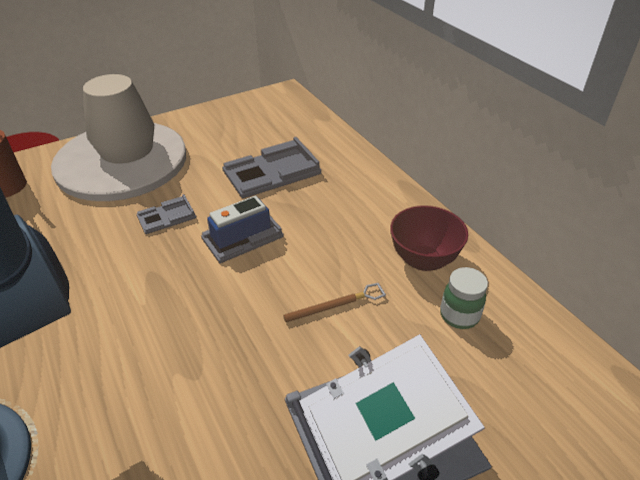

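View pics/top0.png

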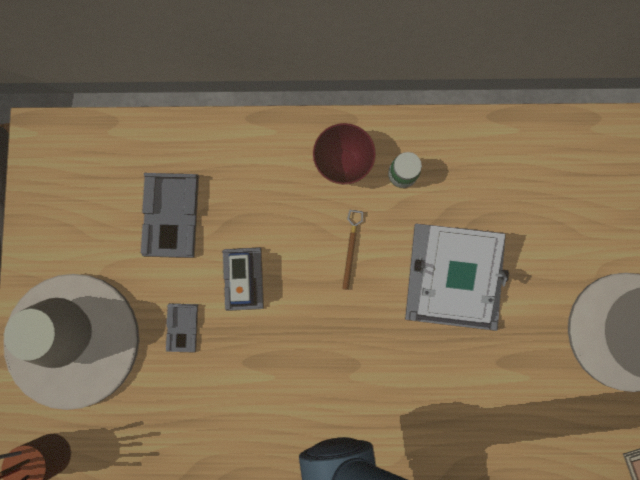

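```bash
cat > m1.py <<'E'
from h import *
np.set_printoptions(precision=4,suppress=True)
def quad(mask):
    c=max(cv2.findContours(mask,0,1)[0],key=cv2.contourArea); h=cv2.convexHull(c)
    for e in np.linspace(1,15,60):
        a=cv2.approxPolyDP(h,e,True)
        if len(a)==4: break
    # refine: fit lines to contour points near each side
    a=a[:,0].astype(float); L=[]; P=c[:,0].astype(float)
    for i in range(4):
        p,q=a[i],a[(i+1)%4]; d=(q-p)/np.linalg.norm(q-p); n=np.array([-d[1],d[0]])
        t=(P-p)@d/np.linalg.norm(q-p); s=abs((P-p)@n)
        S=P[(t>.12)&(t<.88)&(s<2.5)]; vx,vy,x,y=cv2.fitLine(S.astype(np.float32),cv2.DIST_HUBER,0,.01,.01).ravel()
        L.append(np.cross([x,y,1],[x+vx,y+vy,1]))
    r=[np.cross(L[i-1],L[i]) for i in range(4)]
    return np.array([v[:2]/v[2] for v in r]), cv2.contourArea(c)
def crop(m,x0,x1,y0,y1):
    o=np.zeros_like(m); o[y0:y1,x0:x1]=m[y0:y1,x0:x1]; return o
if __name__=="__main__":
    I={n:cv2.imread(f"pics/{n}0.png") for n in("side","top")}
    H={n:cv2.cvtColor(I[n],cv2.COLOR_BGR2HSV) for n in I}
    G={n:cv2.inRange(H[n],(70,90,40),(95,255,255)) for n in I}
    gs,_=quad(crop(G["side"],340,430,370,450)); gt,_=quad(crop(G["top"],430,490,250,300))
    print(gs,gt)
    # match corners: order by angle from side's via world approx
    ws=np.array([onz("side",*u,.07) for u in gs]); wt=np.array([onz("top",*u,.07) for u in gt])
    C=[]
    for i in range(4):
        j=np.argmin(np.linalg.norm((wt-wt.mean(0)-ws[i]+ws.mean(0))[:,:2],axis=1)); p,e=tri(gs[i],gt[j]); C.append(p); print(j,p,e)
    C=np.array(C); c=C.mean(0); n=np.linalg.svd(C-c)[2][2]; n*=np.sign(n[2])
    print("centre",c,"n",n,"tilt",np.arccos(n[2]),"upslope yaw",np.arctan2(-n[1],-n[0]),"sides",np.linalg.norm(C-np.roll(C,1,0),axis=1))
    for i in range(4): d=C[(i+1)%4]-C[i]; print(np.degrees(np.arctan2(d[1],d[0])), d)
    # meter top
    for n,b in(("side",(205,275,192,232)),("top",(225,255,248,310))):
        m=crop(cv2.inRange(H[n],(0,0,120),(180,70,255)),*b); m=cv2.morphologyEx(m,cv2.MORPH_CLOSE,np.ones((15,15)))
        q,a=quad(m); w=np.array([onz(n,*u,.074) for u in q]); print(n,a,q.tolist(),w,w.mean(0))
        for i in range(4): d=w[(i+1)%4]-w[i]; print(np.degrees(np.arctan2(d[1],d[0])), np.linalg.norm(d))
E
python3 m1.py
```

```text
[[392.7691 382.8087]
 [413.9187 417.4078]
 [374.9765 439.3527]
 [356.3338 402.9914]] [[450.7769 261.619 ]
 [475.4947 264.6197]
 [471.3504 288.6371]
 [446.719  285.5962]]
0 [ 0.5704 -0.2211  0.0741] 0.0017513827960184
1 [ 0.565  -0.2753  0.07  ] 0.003633663237956798
2 [ 0.5123 -0.2685  0.051 ] 0.0006009006523694397
3 [ 0.5184 -0.2141  0.056 ] 0.0013762847575299127
centre [ 0.5415 -0.2448  0.0628] n [-0.3394 -0.0435  0.9396] tilt 0.34920846874618977 upslope yaw 0.12743354346370167 sides [0.0555 0.0546 0.0564 0.055 ]
-95.73792126124233 [-0.0054 -0.0542 -0.0041]
172.6268185210605 [-0.0527  0.0068 -0.019 ]
83.58333672602271 [0.0061 0.0544 0.0051]
-7.668540709983275 [ 0.052  -0.007   0.0181]
side 814.5 [[266.9158334643633, 206.91594170431944], [206.8878395168177, 228.32464256543943], [207.92687306787636, 213.2618814564004], [255.13120581076953, 195.13105974283505]] [[0.5884 0.2115 0.074 ]
 [0.4677 0.2108 0.074 ]
 [0.485  0.2502 0.074 ]
 [0.5844 0.2559 0.074 ]] [0.5314 0.2321 0.074 ]
-179.66935589421283 0.12068139347031047
66.33218123732088 0.04295603452805544
3.2688591614495994 0.09959628025143785
-84.8420311312747 0.044505839325323614
top 767.5 [[246.6950436356111, 254.54458081035514], [247.65102128652728, 300.0], [230.0, 300.0], [230.0, 256.3178639978476]] [[0.5862 0.219  0.074 ]
 [0.4882 0.2158 0.074 ]
 [0.4882 0.2538 0.074 ]
 [0.5825 0.2552 0.074 ]] [0.5363 0.2359 0.074 ]
-178.10964017431542 0.09811007780208576
89.91636759598379 0.037998142826062474
0.8834491646531182 0.09425892351595519
-84.08272276267837 0.03640906904523832
```

Run:
```python
from h import *
t=cv2.imread("pics/top0.png"); s=cv2.imread("pics/side0.png")
a=cv2.resize(t[235:325,205:285],(400,450),interpolation=2); b=cv2.resize(s[185:265,195:290],(400,337),interpolation=2)
o=np.zeros((600,800,3),np.uint8); o[:450,:400]=a; o[:337,400:]=b
c=cv2.resize(t[215:340,395:520],(250,250),interpolation=2); o[345:595,480:730]=c
cv2.imwrite("pics/c1.png",o)
H=cv2.cvtColor(t,cv2.COLOR_BGR2HSV)
for y in (262,275,290): print(y,t[y,218:270].tolist())
```

```text
262 [[86, 123, 150], [82, 120, 148], [87, 123, 151], [87, 123, 150], [90, 117, 137], [94, 103, 111], [92, 93, 95], [96, 94, 95], [92, 92, 93], [95, 93, 95], [98, 98, 99], [119, 124, 121], [142, 150, 150], [123, 129, 129], [52, 62, 60], [42, 52, 48], [40, 50, 49], [39, 50, 50], [48, 54, 54], [41, 50, 47], [46, 52, 53], [36, 47, 44], [40, 51, 47], [44, 52, 50], [46, 54, 53], [41, 50, 52], [55, 64, 62], [100, 108, 110], [135, 147, 146], [115, 128, 128], [77, 83, 82], [55, 48, 49], [43, 42, 49], [41, 42, 46], [42, 40, 48], [54, 58, 61], [65, 67, 70], [68, 68, 71], [66, 69, 74], [65, 68, 69], [68, 72, 74], [63, 66, 68], [60, 66, 70], [51, 62, 73], [59, 80, 98], [62, 89, 107], [65, 90, 111], [62, 89, 110], [64, 90, 111], [62, 87, 108], [60, 87, 108], [61, 91, 109]]
275 [[92, 132, 153], [91, 132, 153], [90, 130, 154], [93, 132, 153], [91, 127, 146], [90, 111, 126], [96, 99, 100], [98, 97, 97], [97, 95, 96], [95, 95, 94], [95, 93, 92], [109, 112, 113], [143, 152, 151], [128, 136, 135], [83, 91, 89], [49, 57, 56], [40, 50, 49], [41, 49, 45], [38, 48, 46], [41, 51, 49], [39, 50, 50], [44, 52, 
[... 534 characters left out ...]
7], [89, 109, 122], [97, 98, 100], [98, 97, 99], [93, 93, 92], [87, 88, 88], [87, 87, 86], [118, 122, 119], [142, 152, 151], [147, 155, 155], [148, 154, 154], [146, 155, 155], [130, 144, 154], [85, 115, 154], [51, 96, 155], [45, 93, 155], [46, 91, 153], [42, 91, 152], [46, 91, 150], [72, 99, 143], [111, 126, 137], [140, 151, 151], [147, 159, 158], [144, 154, 156], [140, 151, 152], [118, 128, 129], [79, 83, 84], [56, 51, 52], [45, 40, 46], [39, 41, 45], [34, 39, 44], [38, 44, 50], [40, 44, 51], [47, 51, 57], [60, 65, 65], [66, 67, 71], [67, 68, 73], [69, 70, 73], [64, 67, 70], [57, 67, 75], [57, 78, 96], [64, 87, 107], [60, 88, 105], [58, 84, 104], [62, 89, 106], [66, 89, 109], [61, 88, 107]]
```

View pics/c1.png

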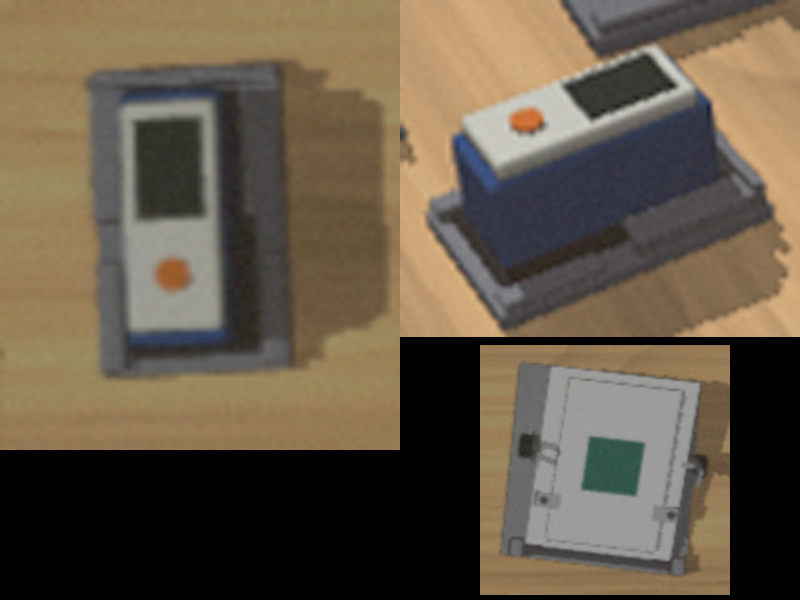

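Run:
```python
from m1 import *
t=cv2.imread("pics/top0.png"); g=t[:,:,0]
m=crop(((g>112)*255).astype(np.uint8),226,256,246,312); m=cv2.morphologyEx(m,cv2.MORPH_CLOSE,np.ones((17,17)))
s=cv2.imread("pics/side0.png"); 
q,a=quad(m); w=np.array([onz("top",*u,.074) for u in q]); print(q,w,w.mean(0))
for i in range(4): d=w[(i+1)%4]-w[i]; print(np.degrees(np.arctan2(d[1],d[0])), np.linalg.norm(d))
# orange key & display both views
H={n:cv2.cvtColor(cv2.imread(f"pics/{n}0.png"),cv2.COLOR_BGR2HSV) for n in("side","top")}
b={"side":(205,275,190,235),"top":(226,256,250,310)}; P={}
for n in H:
    k=crop(cv2.inRange(H[n],(3,140,100),(18,255,255)),*b[n]); M=cv2.moments(k,True); P[n]=(M["m10"]/M["m00"],M["m01"]/M["m00"])
print("key",P,tri(P["side"],P["top"]))
D=crop((g<70).astype(np.uint8)*255,230,247,256,281); M=cv2.moments(D,True); u=(M["m10"]/M["m00"],M["m01"]/M["m00"]); print("disp",onz("top",*u,.074),"key",onz("top",*P["top"],.074))
# dock outline: non-wood
sat=H["top"][:,:,1]; D=crop(((sat<60)|(g<50)).astype(np.uint8)*255,215,275,240,318)
# plate in top
p=crop(((g>135)*255).astype(np.uint8),412,512,222,330); p=cv2.morphologyEx(p,cv2.MORPH_CLOSE,np.ones((31,31)))
q,a=quad(p); c=np.array([.5415,-.2448,.0628]); th=.345; ya=-.117
n=np.array([-np.sin(th)*np.cos(ya),-np.sin(th)*np.sin(ya),np.cos(th)])
W=[]
for u in q:
    o,d=ray("top",*u); W.append(o+d*((c-n*.008-o)@n)/(d@n))
W=np.array(W); print("plate",q,W,W.mean(0))
for i in range(4): d=W[(i+1)%4]-W[i]; print(np.degrees(np.arctan2(d[1],d[0])), np.linalg.norm(d))
```

```text
[[246.7646 254.2731]
 [247.5266 300.    ]
 [230.4857 300.    ]
 [228.393  256.5814]] [[0.5868 0.2189 0.074 ]
 [0.4882 0.216  0.074 ]
 [0.4882 0.2527 0.074 ]
 [0.5819 0.2587 0.074 ]] [0.5363 0.2366 0.074 ]
-178.35974440832183 0.09868726941888736
89.91636759598373 0.036684428100725794
3.6540452397555576 0.09387657704766139
-82.97802769784977 0.04014360530678133
key {'side': (224.82758620689654, 213.13793103448276), 'top': (239.0, 289.2916666666667)} (array([0.5118, 0.2345, 0.0742]), np.float64(0.0012854678738077401))
disp [0.5572 0.2369 0.074 ] key [0.5111 0.2347 0.074 ]
plate [[430.9341 225.809 ]
 [503.5941 234.289 ]
 [488.2679 321.9885]
 [418.4072 313.4028]] [[ 0.6454 -0.1774  0.0886]
 [ 0.6266 -0.3314  0.0883]
 [ 0.4402 -0.311   0.0209]
 [ 0.4592 -0.1575  0.0213]] [ 0.5428 -0.2443  0.0548]
-96.97933630590619 0.1550634587019346
173.77744789965246 0.19921931291269154
82.9447908390369 0.15469867270629709
-6.110047915296491 0.1990067378705788
```

Run:
```python
from h import *
np.set_printoptions(precision=4,suppress=True)
for x in [(217.6+.0,0)]: pass
t=cv2.imread("pics/top0.png").astype(float); g=t[:,:,0]; rb=t[:,:,2]-t[:,:,0]
def edge(f,rows,c0,c1,thr,z,rev=False):
    P=[]
    for r in rows:
        v=f[r,c0:c1]; 
        idx=[i for i in range(len(v)-1) if (v[i]-thr)*(v[i+1]-thr)<=0]
        if idx: i=idx[-1 if rev else 0]; P.append(onz("top",c0+i+(thr-v[i])/(v[i+1]-v[i]+1e-9),r,z)[:2])
    P=np.array(P); k=np.polyfit(P[:,0],P[:,1],1); res=P[:,1]-np.polyval(k,P[:,0]); ok=abs(res)<.0025
    k=np.polyfit(P[ok,0],P[ok,1],1); print(len(P),ok.sum(),"yaw deg",np.degrees(np.arctan(k[0])),"y@x=.5367",np.polyval(k,.5367),res.std())
edge(g,range(258,300),226,232,120,.074)        # shell left
edge(g,range(258,300),243,254,95,.074,True)     # shell right
edge(rb,range(254,305),217,228,30,.016)         # dock left
edge(rb,range(254,303),255,268,14,.010,True)    # dock right
for c in (235,239,243): print(c,g[246:262,c],g[296:312,c])
for u in [(239,254),(239,301)]: print(onz("top",*u,.074))
print(onz("top",239,247.5,.026),onz("top",243,311,.01))
```

```text
42 42 yaw deg 3.1158814298926214 y@x=.5367 0.2556713650295924 0.000459949821334178
42 42 yaw deg 2.767366839274898 y@x=.5367 0.2153966965054031 9.527403186500386e-05
51 51 yaw deg 3.7042710487723407 y@x=.5367 0.27843762143730477 0.000628831436961276
49 49 yaw deg 3.0696662611311742 y@x=.5367 0.19372510504950796 0.00027882260209217285
235 [ 91.  88.  75.  75.  95.  90.  58.  76.  89. 106. 141. 138. 111.  57.
  40.  38.] [147. 146. 146. 147. 130.  92.  95.  87.  56.  46.  62.  92.  98.  89.
  77.  89.]
239 [ 92.  87.  69.  88.  97. 100.  66.  81. 102. 118. 142. 134.  91.  51.
  40.  43.] [144. 142. 146. 142. 125.  91.  97.  87.  50.  48.  69.  96.  98.  92.
  81.  92.]
243 [ 90.  88.  82.  94.  89.  76.  64.  81. 103. 127. 142. 136.  90.  49.
  41.  44.] [147. 146. 146. 142. 127.  94.  94.  80.  50.  47.  75.  95.  94.  93.
  95.  93.]
[0.5875 0.2357 0.074 ]
[0.4861 0.2344 0.074 ]
[0.6071 0.2429 0.026 ] [0.4649 0.2342 0.01  ]
```

```bash
cat >> h.py <<'E'
from scipy.spatial.transform import Rotation as Rt
def go(p,yaw,s=None):
    s=s or status.observe(); R=Rt.from_euler("xyz",s["ee_rot"]).as_matrix()
    d=R.T@(np.array(p)-s["eef_pos"])/.025; dy=(yaw-s["ee_rot"][2]+np.pi)%(2*np.pi)-np.pi
    print("units",np.round(d,2),"turn",round(-np.degrees(dy)/8,2),"t",s["time_s"],"F",np.round(s["contact_force"],1),"M",np.round(s["moment"],2),"w",s["gripper_width"])
E
python3 -c "
from h import *
go([.45,-.25,.38],.263+1.3)"
```

```text
units [14.78 -8.65  0.97] turn -9.31 t 0.1 F [ 1.   0.5 -0.1] M [ 0.04 -0.03 -0.  ] w 0.08524812717777616
```

>>> {"op": "arm_command", "data": {"commands": [[[14.8, -8.6, 1, -9.3], [14.8, -8.6, 1, -9.3], [14.8, -8.6, 1, -9.3], [14.8, -8.6, 1, -9.3], [14.8, -8.6, 1, -9.3], [14.8, -8.6, 1, -9.3], [14.8, -8.6, 1, -9.3], [14.8, -8.6, 1, -9.3], [14.8, -8.6, 1, -9.3], [14.8, -8.6, 1, -9.3]]], "grip": 85}}

```text
time_s: 1.1
eef_pos: [0.4526, -0.2488, 0.3789]
ee_rot: [-3.141, -0.002, 1.568]
contact_force: [-0.2, -1.1, 0.1]
gripper_width: 0.0848
grip_force: 0.0
```

```bash
python3 -c "
from h import *
print(status.observe()['eef_pos'],status.observe()['ee_rot'],status.observe()['q'])
go([.5365,.2357,.32],.053+np.pi)"
```

```text
[ 0.45259206 -0.24876042  0.37893881] [-3.14118882e+00 -1.52312401e-03  1.56785851e+00] [-6.25707569e-01  2.68154003e-01 -1.39887587e-01  1.16397118e+00
  1.00163069e-03  9.48025659e-01]
units [19.38  3.3   2.39] turn -11.65 t 1.1 F [-0.2 -1.1  0.1] M [-0.02 -0.07 -0.02] w 0.08483435110624653
```

>>> {"op": "arm_command", "data": {"commands": [[[19.4, 3.3, 2.4, -11.6], [19.4, 3.3, 2.4, -11.6], [19.4, 3.3, 2.4, -11.6], [19.4, 3.3, 2.4, -11.6], [19.4, 3.3, 2.4, -11.6], [19.4, 3.3, 2.4, -11.6], [19.4, 3.3, 2.4, -11.6], [19.4, 3.3, 2.4, -11.6], [19.4, 3.3, 2.4, -11.6], [19.4, 3.3, 2.4, -11.6]]]}}

```text
time_s: 2.1
eef_pos: [0.5381, 0.2339, 0.3191]
ee_rot: [-3.141, -0.0, 3.066]
contact_force: [0.9, -0.8, 0.2]
gripper_width: 0.0852
grip_force: 0.0
```

>>> {"op": "arm_command", "data": {"commands": [[[0, 0, 0, -0.2], [0, 0, 0, -0.2], [0, 0, 0, -0.2]]]}}

```text
time_s: 2.4
eef_pos: [0.5379, 0.2312, 0.3195]
ee_rot: [-3.141, -0.001, 3.086]
contact_force: [-0.8, -0.9, 0.7]
gripper_width: 0.0849
grip_force: 0.0
```

```bash
python3 -c "
from h import *
s=status.observe();print(s['eef_pos'],s['ee_rot'],s['q'])
go([.5365,.2357,.22],.053+np.pi)
cv2.imwrite('pics/s2.png',viewer.get_image('side')[100:400,0:400].repeat(2,0).repeat(2,1))"
```

```text
[0.53788928 0.23120699 0.31952751] [-3.14056049e+00 -6.70502580e-04  3.08611362e+00] [ 2.97808766e-01  4.34609911e-01 -5.54427754e-02  1.08172985e+00
 -7.36434222e-04  3.53287821e-01]
units [0.06 0.18 3.98] turn -0.78 t 2.4 F [-0.8 -0.9  0.7] M [-0.    0.02  0.03] w 0.08489644445770982
```

View pics/s2.png

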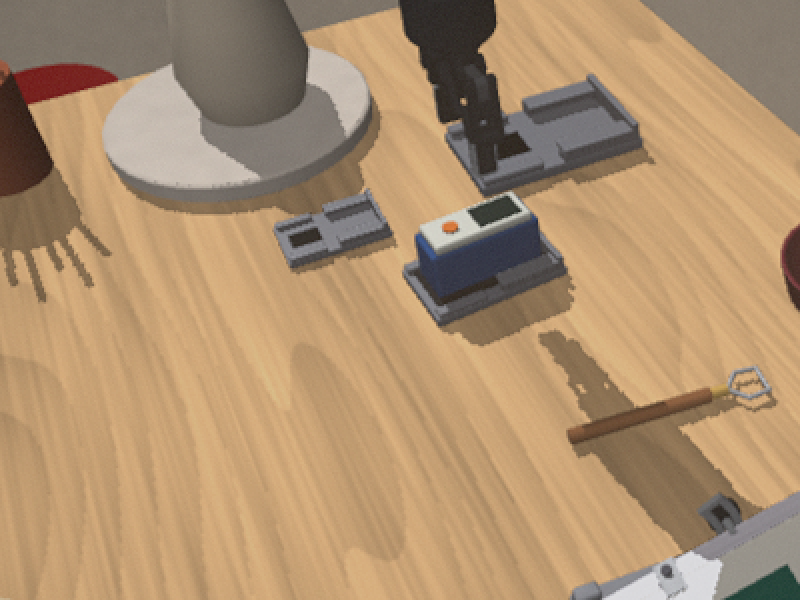

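>>> {"op": "arm_command", "data": {"commands": [[[0.06, 0.18, 2.8, -0.8], [0.06, 0.18, 2.8, -0.8], [0.06, 0.18, 2.8, -0.8], [0.06, 0.18, 2.8, -0.8], [0.06, 0.18, 2.8, -0.8], [0.06, 0.18, 2.8, -0.8], [0.06, 0.18, 2.8, -0.8]]]}}

```text
time_s: 3.15
eef_pos: [0.5373, 0.2373, 0.2511]
ee_rot: [3.141, 0.003, -3.083]
contact_force: [0.6, 0.1, -0.5]
gripper_width: 0.0851
grip_force: 0.0
```

```bash
python3 -c "
from h import *
s=status.observe();print(s['eef_pos'],s['ee_rot'])
go([.5365,.2357,.205],.053+np.pi)"
```

```text
[0.53732637 0.23726207 0.2510543 ] [ 3.14108370e+00  2.50539728e-03 -3.08261668e+00]
units [ 0.04 -0.06  1.84] turn 0.04 t 3.15 F [ 0.6  0.1 -0.5] M [0.05 0.02 0.  ] w 0.08509852386868949
```

>>> {"op": "arm_command", "data": {"commands": [[[0.04, -0.06, 0.9, 0.05], [0.04, -0.06, 1.85, 0.05], [0.04, -0.06, 1.85, 0.05], [0.04, -0.06, 1.85, 0.05], [0.04, -0.06, 1.85, 0.05]]]}}

```text
time_s: 3.65
eef_pos: [0.5365, 0.2359, 0.2049]
ee_rot: [3.141, 0.002, -3.089]
contact_force: [-1.1, 1.1, 0.1]
gripper_width: 0.085
grip_force: 0.0
```

>>> {"op": "arm_command", "data": {"commands": [[[0, 0, 0, 0], [0, 0, 0, 0], [0, 0, 0, 0], [0, 0, 0, 0], [0, 0, 0, 0], [0, 0, 0, 0], [0, 0, 0, 0], [0, 0, 0, 0]]], "grip": 40, "grip_force": 30}}

```text
time_s: 4.45
eef_pos: [0.5361, 0.2358, 0.2042]
ee_rot: [3.141, 0.001, -3.089]
contact_force: [-0.8, 0.1, 5.7]
gripper_width: 0.0458
grip_force: 32.8
```

```bash
python3 -c "
from h import *
s=status.observe();print(s['eef_pos'],s['ee_rot'],s['grip_force'])
y=.053; go(s['eef_pos']-.078*np.array([np.cos(y),np.sin(y),0]),.053+np.pi)"
```

```text
[0.53614855 0.23583697 0.20418279] [ 3.14115003e+00  1.38010446e-03 -3.08917179e+00] 32.8335177898407
units [ 3.12 -0.   -0.  ] turn -0.0 t 4.45 F [-0.8  0.1  5.7] M [ 0.05  0.17 -0.08] w 0.045840284952102295
```

>>> {"op": "arm_command", "data": {"commands": [[[0.2, 0, -0.01, 0], [0.5, 0, -0.02, 0], [0.8, 0, -0.02, 0], [1.1, 0, -0.02, 0], [1.4, 0, -0.02, 0], [1.7, 0, -0.02, 0], [2.0, 0, -0.02, 0]]]}}

```text
time_s: 5.15
eef_pos: [0.4854, 0.2331, 0.2042]
ee_rot: [3.142, 0.001, -3.089]
contact_force: [3.0, 0.4, 3.8]
gripper_width: 0.0454
grip_force: 32.7
```

>>> {"op": "arm_command", "data": {"commands": [[[0.3, 0, 0, 0], [0.6, 0, 0, 0], [0.9, 0, 0, 0], [1.15, 0, 0, 0], [1.3, 0, 0, 0], [1.3, 0, 0, 0], [1.3, 0, 0, 0]]]}}

```text
time_s: 5.85
eef_pos: [0.4527, 0.2313, 0.2041]
ee_rot: [3.142, -0.001, -3.089]
contact_force: [1.3, 0.2, 8.1]
gripper_width: 0.0456
grip_force: 33.2
```

```bash
python3 -c "
from h import *
s=status.observe();print(s['eef_pos'],s['ee_rot'],s['grip_force'])
go([.4581,.2318,.26],.053+np.pi)
t=viewer.get_image('top');u=viewer.get_image('side'); cv2.imwrite('pics/t3f.png',t);cv2.imwrite('pics/s3f.png',u)
o=np.hstack([cv2.resize(t[230:350,190:310],(400,400)),cv2.resize(u[150:290,150:290],(400,400))])
cv2.imwrite('pics/c3.png',o)"
```

```text
[0.4527403  0.23132879 0.20410586] [ 3.14153869e+00 -1.03113136e-03 -3.08904926e+00] 33.15625548362732
units [-0.21  0.01 -2.24] turn -0.0 t 5.85 F [1.3 0.2 8.1] M [ 0.05 -0.31 -0.05] w 0.04564983464856631
```

View pics/c3.png

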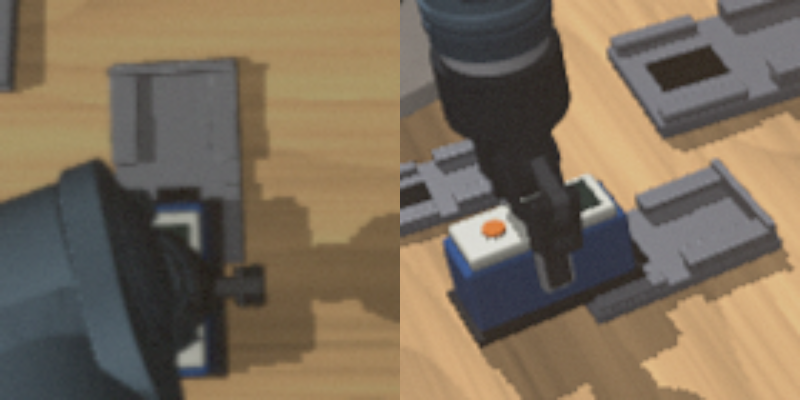

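>>> {"op": "arm_command", "data": {"commands": [[[0, 0, -0.4, 0], [0, 0, -1.4, 0], [0, 0, -2.6, 0], [0, 0, -4.0, 0], [0, 0, -5.2, 0], [0, 0, -6.4, 0], [0, 0, -6.4, 0], [0, 0, -6.4, 0]]]}}

```text
time_s: 6.75
eef_pos: [0.4524, 0.2311, 0.3627]
ee_rot: [-3.141, -0.003, -3.089]
contact_force: [0.1, -1.1, -4.1]
gripper_width: 0.0457
grip_force: 32.0
```

```bash
python3 -c "
from h import *
s=status.observe();print(s['eef_pos'],s['ee_rot'],s['grip_force'],s['q'])
go([.53,-.2435,.365],3.027)"
```

```text
[0.45241697 0.23110896 0.36269886] [-3.14088945e+00 -3.01754065e-03 -3.08909723e+00] 32.039794921875 [ 3.47295783e-01  2.60475405e-01 -1.93063658e-01  1.12034894e+00
  2.03877962e-04  2.94798980e-01]
units [ -2.1  -19.12  -0.08] turn 1.2 t 6.75 F [ 0.1 -1.1 -4.1] M [-0.1  -0.02  0.05] w 0.04573579045560924
```

>>> {"op": "arm_command", "data": {"commands": [[[-0.1, -0.6, 0, 0.1], [-0.2, -1.8, 0, 0.2], [-0.4, -3.4, 0, 0.3], [-0.5, -4.8, 0, 0.4], [-0.7, -6.2, 0, 0.5], [-0.8, -7.6, 0, 0.6], [-1.0, -9, 0, 0.7], [-1.2, -10.4, 0, 0.8], [-1.3, -11.8, 0, 0.9], [-1.4, -13, 0, 1]]]}}

```text
time_s: 7.75
eef_pos: [0.504, -0.0927, 0.3607]
ee_rot: [3.14, -0.006, 3.053]
contact_force: [0.6, 0.1, -3.0]
gripper_width: 0.0456
grip_force: 32.0
```

>>> {"op": "arm_command", "data": {"commands": [[[-0.2, -1.4, 0, 0.1], [-0.3, -2.8, 0, 0.2], [-0.4, -4, 0, 0.2], [-0.5, -5.2, 0, 0.2], [-0.6, -5.9, 0, 0.2], [-0.6, -6.1, 0, 0.2], [-0.6, -6.1, 0, 0.2], [-0.6, -6.1, 0, 0.2]]]}}

```text
time_s: 8.55
eef_pos: [0.5068, -0.2433, 0.3633]
ee_rot: [3.14, -0.001, 3.028]
contact_force: [0.6, 0.9, -3.0]
gripper_width: 0.0456
grip_force: 32.0
```

Run:
```python
from h import *
np.set_printoptions(precision=4,suppress=True)
s=status.observe();print(s['eef_pos'],s['ee_rot'],s['grip_force'])
th,ya=.345,-.115; c=np.array([.5415,-.2448,.0628]); n=np.array([-np.sin(th)*np.cos(ya),-np.sin(th)*np.sin(ya),np.cos(th)]); u=np.array([np.cos(th)*np.cos(ya),np.cos(th)*np.sin(ya),np.sin(th)])
h=.044; L=.238-h  # placeholder
h=.044; L=.194-h
f=lambda a,H: c+a*u+H*n+[0,0,L]
a0=.060-(.060*np.cos(th)-h*np.sin(th)); H0=h*np.cos(th)+.06*np.sin(th)
print("touch",f(a0,H0),"flush",f(0,h),"diff",f(0,h)-f(a0,H0))
go(f(a0,H0+.008),3.027)
t=viewer.get_image('top');w=viewer.get_image('side'); cv2.imwrite('pics/t4f.png',t);cv2.imwrite('pics/s4f.png',w)
cv2.imwrite('pics/c4.png',np.hstack([cv2.resize(t[190:370,390:550],(400,450)),cv2.resize(w[240:480,230:480],(400,450))]))
```

```text
[ 0.5068 -0.2433  0.3633] [ 3.1402 -0.0014  3.0276] 32.02810764312744
touch [ 0.538  -0.2444  0.2771] flush [ 0.5267 -0.2431  0.2542] diff [-0.0113  0.0013 -0.0229]
units [-1.14  0.09  3.15] turn 0.0 t 8.55 F [ 0.6  0.9 -3. ] M [ 0.02  0.06 -0.02] w 0.045554821050544585
```

View pics/c4.png

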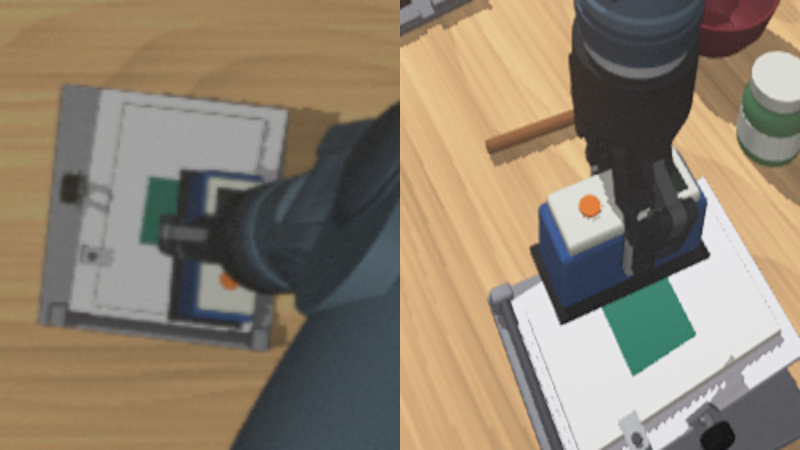

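>>> {"op": "arm_command", "data": {"commands": [[[-0.3, 0.05, 0.4, 0], [-0.7, 0.1, 1.2, 0], [-1.1, 0.1, 2.0, 0], [-1.15, 0.1, 2.7, 0], [-1.15, 0.1, 3.1, 0], [-1.15, 0.1, 3.1, 0], [-1.15, 0.1, 3.1, 0]]], "grip_force": 25}}

```text
time_s: 9.35
eef_pos: [0.5359, -0.2452, 0.2867]
ee_rot: [-3.142, 0.0, 3.027]
contact_force: [-0.4, -0.0, -3.0]
gripper_width: 0.0455
grip_force: 32.0
```

Run:
```python
from h import *
s=status.observe();print(s['eef_pos'],s['ee_rot'],s['grip_force'])
go([.538,-.2444,.2771],3.027); go([.5267,-.2431,.2542],3.027)
t=viewer.get_image('top');w=viewer.get_image('side'); cv2.imwrite('pics/t5f.png',t);cv2.imwrite('pics/s5f.png',w)
```

```text
[ 0.53591088 -0.24518234  0.28666981] [-3.14154251e+00  1.32061958e-05  3.02672920e+00] 32.01451063156128
units [-0.08  0.04  0.38] turn -0.0 t 9.35 F [-0.4 -0.  -3. ] M [-0.05 -0.01  0.05] w 0.04546589540918017
units [0.38 0.04 1.3 ] turn -0.0 t 9.35 F [-0.4 -0.  -3. ] M [-0.05 -0.01  0.05] w 0.04546589540918017
```

>>> {"op": "arm_command", "data": {"commands": [[[-0.05, 0.03, 0.1, 0], [-0.08, 0.04, 0.2, 0], [-0.08, 0.04, 0.25, 0], [-0.08, 0.04, 0.3, 0], [-0.08, 0.04, 0.34, 0], [-0.08, 0.04, 0.34, 0]]], "grip": 40, "grip_force": 22}}

```text
time_s: 10.05
eef_pos: [0.5378, -0.2446, 0.2777]
ee_rot: [3.142, -0.0, 3.026]
contact_force: [-0.1, 0.3, -2.5]
gripper_width: 0.0456
grip_force: 32.0
```

>>> {"op": "arm_command", "data": {"commands": [[[0, 0, 0.04, 0], [0, 0, 0.08, 0], [0, 0, 0.08, 0]]]}}

```text
time_s: 10.35
eef_pos: [0.5379, -0.2446, 0.2758]
ee_rot: [3.142, -0.0, 3.026]
contact_force: [0.1, -0.4, -4.0]
gripper_width: 0.0456
grip_force: 32.0
```

Run:
```python
from h import *
s=status.observe();print(s['eef_pos'],s['ee_rot'],s['grip_force'])
go([.5267,-.2431,.2542],3.027)
```

```text
[ 0.53785881 -0.24463531  0.27579367] [ 3.14156948e+00 -2.09275781e-04  3.02640762e+00] 32.02147901058197
units [0.45 0.01 0.86] turn -0.0 t 10.35 F [ 0.1 -0.4 -4. ] M [-0.03  0.06  0.01] w 0.04558346030649614
```

>>> {"op": "arm_command", "data": {"commands": [[[0, 0, 0.03, 0], [0, 0, 0.06, 0], [0, 0, 0.06, 0]]]}}

```text
time_s: 10.65
eef_pos: [0.5379, -0.2446, 0.2743]
ee_rot: [-3.142, -0.0, 3.026]
contact_force: [-0.3, -0.5, -3.1]
gripper_width: 0.0457
grip_force: 32.0
```

>>> {"op": "arm_command", "data": {"commands": [[[0, 0, 0.03, 0], [0, 0, 0.06, 0], [0, 0, 0.06, 0]]]}}

```text
time_s: 10.95
eef_pos: [0.5378, -0.2446, 0.2738]
ee_rot: [-3.141, 0.0, 3.026]
contact_force: [-3.5, 1.2, 3.2]
gripper_width: 0.0454
grip_force: 33.0
```

>>> {"op": "arm_command", "data": {"commands": [[[0, 0, 0.03, 0], [0, 0, 0.06, 0], [0, 0, 0.06, 0]]]}}

```text
time_s: 11.25
eef_pos: [0.5372, -0.2446, 0.2723]
ee_rot: [-3.141, -0.001, 3.026]
contact_force: [-6.1, 1.4, 6.6]
gripper_width: 0.0456
grip_force: 33.5
```

>>> {"op": "arm_command", "data": {"commands": [[[0.06, 0, 0.06, 0], [0.12, 0, 0.14, 0], [0.18, 0, 0.24, 0], [0.18, 0, 0.24, 0]]]}}

```text
time_s: 11.65
eef_pos: [0.5334, -0.2442, 0.266]
ee_rot: [-3.141, 0.001, 3.026]
contact_force: [-4.1, 1.3, 4.3]
gripper_width: 0.0458
grip_force: 33.5
```

Run:
```python
from h import *
s=status.observe();print(s['eef_pos'],s['ee_rot'],s['grip_force'])
go([.5267,-.2431,.2515],3.027)
w=viewer.get_image('side');cv2.imwrite('pics/s6f.png',w);cv2.imwrite('pics/c6.png',cv2.resize(w[270:480,280:480],(800,600)))
```

```text
[ 0.53339106 -0.2442167   0.2659705 ] [-3.14108481e+00  6.56836643e-04  3.02622879e+00] 33.51143538951874
units [0.27 0.01 0.58] turn -0.01 t 11.65 F [-4.1  1.3  4.3] M [ 0.19  0.31 -0.04] w 0.04584092324262093
```

View pics/c6.png

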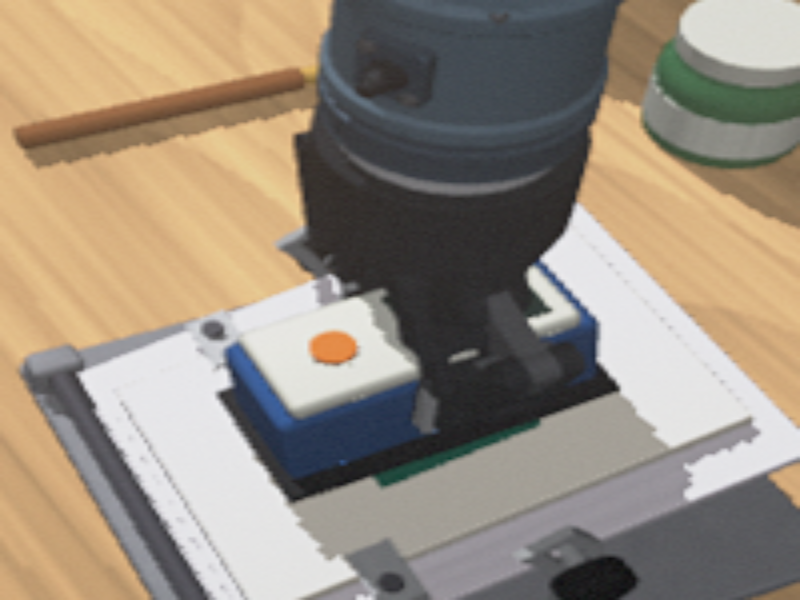

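>>> {"op": "arm_command", "data": {"commands": [[[0.06, 0, 0.1, 0], [0.12, 0, 0.2, 0], [0.18, 0, 0.32, 0], [0.18, 0, 0.32, 0]]]}}

```text
time_s: 12.1
eef_pos: [0.5293, -0.2438, 0.2571]
ee_rot: [-3.141, 0.001, 3.026]
contact_force: [0.5, 0.5, 0.7]
gripper_width: 0.0457
grip_force: 34.0
```

>>> {"op": "arm_command", "data": {"commands": [[[0.04, 0, 0.07, 0], [0.08, 0, 0.14, 0], [0.08, 0, 0.14, 0]]]}}

```text
time_s: 12.4
eef_pos: [0.5275, -0.2436, 0.2544]
ee_rot: [-3.141, 0.002, 3.027]
contact_force: [0.9, 1.0, 2.7]
gripper_width: 0.046
grip_force: 34.5
```

Run:
```python
from h import *
s=status.observe();print(s['eef_pos'],s['ee_rot'],s['grip_force'])
go([.5267,-.2431,.2515],3.027)
```

```text
[ 0.52747572 -0.24363374  0.25435204] [-3.14077061e+00  1.64930062e-03  3.02654369e+00] 34.48044419288635
units [0.03 0.02 0.11] turn -0.0 t 12.4 F [0.9 1.  2.7] M [-0.11 -0.42 -0.02] w 0.04603773136402086
```

>>> {"op": "arm_command", "data": {"commands": [[[0, 0, 0.03, 0], [0, 0, 0.05, 0], [0, 0, 0.05, 0]]]}}

```text
time_s: 12.7
eef_pos: [0.5274, -0.2436, 0.2543]
ee_rot: [-3.141, 0.002, 3.026]
contact_force: [-1.2, 1.2, 10.8]
gripper_width: 0.0456
grip_force: 35.4
```

>>> {"op": "arm_command", "data": {"commands": [[[0, 0, 0.03, 0], [0, 0, 0.05, 0], [0, 0, 0.05, 0]]]}}

```text
time_s: 13.0
eef_pos: [0.5273, -0.2435, 0.2543]
ee_rot: [-3.14, 0.003, 3.026]
contact_force: [-3.4, 3.4, 19.3]
gripper_width: 0.0455
grip_force: 36.4
```

Run:
```python
from h import *
s=status.observe();print(s['eef_pos'],s['ee_rot'],s['grip_force'])
go([.5267,-.2431,.2515],3.027)
```

```text
[ 0.52734567 -0.24354398  0.2542774 ] [-3.14029130e+00  2.68341583e-03  3.02644685e+00] 36.368696093559265
units [0.03 0.01 0.11] turn -0.0 t 13.0 F [-3.4  3.4 19.3] M [0.59 0.59 0.01] w 0.04545868623740746
```

>>> {"op": "arm_command", "data": {"commands": [[[0, 0, -0.03, 0], [0, 0, -0.04, 0], [0, 0, -0.04, 0]]]}}

```text
time_s: 13.3
eef_pos: [0.5274, -0.2436, 0.2543]
ee_rot: [-3.14, 0.002, 3.026]
contact_force: [-2.3, 2.0, 12.4]
gripper_width: 0.0458
grip_force: 35.5
```

Run:
```python
from h import *
np.set_printoptions(precision=2,suppress=True)
s=status.observe();print(s['eef_pos'],s['contact_force'],s['moment'])
t=viewer.get_image('top');w=viewer.get_image('side'); cv2.imwrite('pics/t7f.png',t);cv2.imwrite('pics/s7f.png',w)
th,ya=.345,-.115; c=np.array([.5415,-.2448,.0628]); n=np.array([-np.sin(th)*np.cos(ya),-np.sin(th)*np.sin(ya),np.cos(th)]); u=np.array([np.cos(th)*np.cos(ya),np.cos(th)*np.sin(ya),np.sin(th)]); v=np.cross(n,u)
for nm in("side","top"):
    print(nm,[proj(nm,c+x*u+y*v) for x in(-.06,.06) for y in(-.029,.029)])
def big(im,nm,x0,x1,y0,y1):
    k=5; o=cv2.resize(im[y0:y1,x0:x1],None,fx=k,fy=k,interpolation=cv2.INTER_CUBIC)
    for X,Y,col in((.06,.029,(0,0,255)),(.09,.06,(255,255,0)),(.03,.03,(0,255,255))):
        P=np.array([((proj(nm,c+a*X*u+b*Y*v)-[x0-.5,y0-.5])*k) for a,b in((-1,-1),(1,-1),(1,1),(-1,1))],int)
        cv2.polylines(o,[P],True,col,1)
    return o
a=big(w,"side",300,430,345,465); cv2.imwrite("pics/c7.png",a)
```

```text
[ 0.53 -0.24  0.25] [-2.28  2.04 12.39] [0.35 0.17 0.  ]
side [array([354.84, 452.57]), array([336.35, 415.23]), array([433.97, 405.1 ]), array([411.44, 370.43])]
top [array([470.14, 302.8 ]), array([443.56, 299.78]), array([479.29, 249.69]), array([452.11, 246.68])]
```

View pics/c7.png

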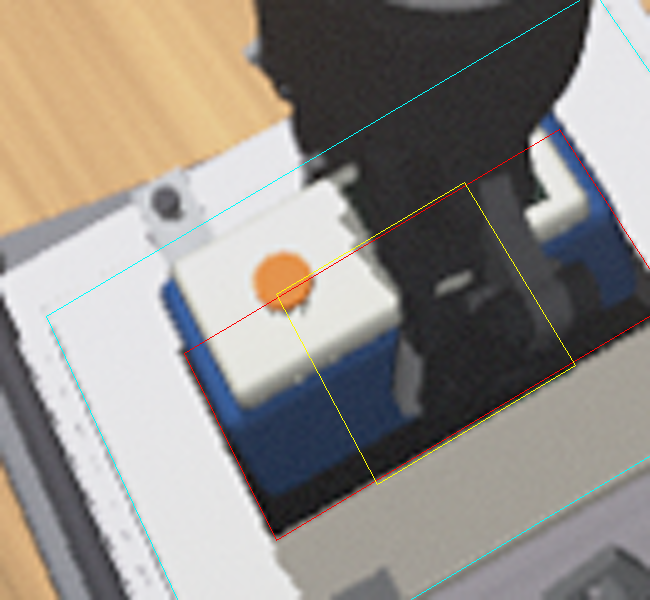

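Run:
```python
from h import *
np.set_printoptions(precision=4,suppress=True)
th,ya=.345,-.115; c=np.array([.5415,-.2448,.0628]); n=np.array([-np.sin(th)*np.cos(ya),-np.sin(th)*np.sin(ya),np.cos(th)]); u=np.array([np.cos(th)*np.cos(ya),np.cos(th)*np.sin(ya),np.sin(th)]); v=np.cross(n,u)
def warp(nm,f):  # rectify tile plane: 5 px/mm... col = v, row = u
    im=cv2.imread(f); xs=np.arange(-.08,.0801,.0002); ys=np.arange(-.06,.0601,.0002)
    K,E,_=cam(nm); X,Y=np.meshgrid(xs,ys); P=c+X[...,None]*u+Y[...,None]*v
    q=P@E[:3,:3].T+E[:3,3]; a=-K[0,0]*q[...,0]/q[...,2]+K[0,2]; b=K[1,1]*q[...,1]/q[...,2]+K[1,2]
    return cv2.remap(im,a.astype(np.float32),b.astype(np.float32),1).astype(float),xs,ys
def cross(p,x): # strongest step
    p=np.convolve(p,np.ones(11)/11,"same"); g=abs(np.gradient(p)); g[:10]=g[-10:]=0; i=g.argmax(); return x[i]
A,xs,ys=warp("side","pics/s0.png" if 0 else "pics/side0.png"); B,_,_=warp("side","pics/s7f.png")
r=A[:,:,2]
ix=lambda x:np.argmin(abs(xs-x)); iy=lambda y:np.argmin(abs(ys-y))
for X in(-.02,0,.02): print("patch y edges",X,cross(r[iy(-.045):iy(0),ix(X)],ys[iy(-.045):iy(0)]),cross(r[iy(0):iy(.045),ix(X)],ys[iy(0):iy(.045)]))
for Y in(-.02,0,.02): print("patch x edges",Y,cross(r[iy(Y),ix(-.05):ix(0)],xs[ix(-.05):ix(0)]),cross(r[iy(Y),ix(0):ix(.05)],xs[ix(0):ix(.05)]))
g=B[:,:,2]
for X in(-.05,-.03,0,.03,.05): print("skirt -y",X,cross(g[iy(-.04):iy(-.02),ix(X)],ys[iy(-.04):iy(-.02)]))
for Y in(-.025,-.015,-.005,.005): print("skirt x-",Y,cross(g[iy(Y),ix(-.072):ix(-.05)],xs[ix(-.072):ix(-.05)]),"x+",cross(g[iy(Y),ix(.05):ix(.075)],xs[ix(.05):ix(.075)]))
T0=cv2.imread("pics/side0.png").astype(int); T7=cv2.imread("pics/s7f.png").astype(int)
d=abs(T0-T7).sum(2); print("stand knob region diff",d[455:478,400:440].mean(),"clip",d[455:478,365:385].mean(),"hinge",d[395:470,288:300].mean())
```

```text
patch y edges -0.02 -0.029400000000000183 0.030399999999999455
patch y edges 0 -0.03000000000000018 0.029799999999999466
patch y edges 0.02 -0.030400000000000177 0.02899999999999947
patch x edges -0.02 -0.029599999999998558 0.03000000000000315
patch x edges 0 -0.029399999999998552 0.030200000000003155
patch x edges 0.02 -0.029599999999998558 0.030600000000003166
skirt -y -0.05 -0.028600000000000188
skirt -y -0.03 -0.029000000000000185
skirt -y 0 -0.03000000000000018
skirt -y 0.03 -0.030200000000000178
skirt -y 0.05 -0.031000000000000173
skirt x- -0.025 -0.06119999999999946 x+ 0.059200000000003986
skirt x- -0.015 -0.06079999999999945 x+ 0.059800000000004
skirt x- -0.005 -0.06099999999999946 x+ 0.059600000000004
skirt x- 0.005 -0.06079999999999945 x+ 0.06140000000000405
stand knob region diff 63.619565217391305 clip 116.37173913043478 hinge 61.69222222222222
```

Run:
```python
from h import *
A=cv2.cvtColor(cv2.imread("pics/side0.png"),6).astype(np.float32); B=cv2.cvtColor(cv2.imread("pics/s7f.png"),6).astype(np.float32)
for n,(x0,x1,y0,y1) in dict(hinge=(280,330,385,470),upper=(430,492,390,475),knob=(410,445,452,480),jar=(435,495,262,332)).items():
    a,b=[cv2.Laplacian(cv2.GaussianBlur(i,(0,0),1.2),cv2.CV_32F)[y0:y1,x0:x1] for i in(A,B)]
    w=cv2.createHanningWindow((x1-x0,y1-y0),cv2.CV_32F); print(n,cv2.phaseCorrelate(a,b,w))
s=status.observe(); print(s["time_s"],s["contact_force"],s["moment"],s["eef_pos"])
```

```text
hinge ((-0.014309167545611956, -0.0032399116967667396), 0.9829238970014784)
upper ((0.022281142827171863, 0.18053798867767767), 0.7998878886302312)
knob ((0.1868419508548982, -0.21113724617745078), 0.6991698812555384)
jar ((-0.04497387366039618, 0.008603660704075367), 0.9474830424344098)
13.4 [-1.83213047  2.03787726 12.41919995] [0.29852842 0.19329611 0.09472095] [ 0.52738263 -0.24359347  0.2542771 ]
```

>>> {"op": "arm_command", "data": {"commands": [[[0, 0, 0, 0], [0, 0, 0, 0], [0, 0, 0, 0], [0, 0, 0, 0], [0, 0, 0, 0]]]}}

```text
time_s: 13.9
eef_pos: [0.5274, -0.2436, 0.2543]
ee_rot: [-3.14, 0.002, 3.026]
contact_force: [-2.8, 2.0, 12.9]
gripper_width: 0.046
grip_force: 35.5
```

>>> {"op": "arm_command", "data": {"commands": [[[0, 0, -0.02, 0], [0, 0, -0.02, 0], [0, 0, -0.02, 0], [0, 0, -0.02, 0], [0, 0, -0.02, 0]]]}}

```text
time_s: 14.4
eef_pos: [0.5274, -0.2436, 0.2543]
ee_rot: [-3.141, 0.002, 3.026]
contact_force: [-1.0, 1.1, 9.2]
gripper_width: 0.0454
grip_force: 35.2
```

```bash
python3 -c "
from h import *
s=status.observe(); print(s['contact_force'],s['moment'],s['eef_pos']); print(job.hand_in())"
```

```text
[-0.96870475  1.11712308  9.21536483] [ 0.10178159 -0.07756973 -0.02262187] [ 0.52744012 -0.24362301  0.254349  ]
the job is handed in; nothing more can be done
None
```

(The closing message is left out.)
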